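# Flip the tea caddy open

### The arm

A 6-joint arm with a two-finger parallel gripper is mounted at the origin on a cart in front of the work surface, level with it; the furniture and walls round the work are solid. World frame = base frame: x ahead of the robot, y to its left, z up, the work surface at z = 0. Lengths are in m, angles in rad, forces in N, time in s.
With the tool pointing down it reaches from about 0.35 to 0.725 m from the base axis. Payload 4.3 kg.
Tool frame: the origin (TCP) lies midway between the tips of the shut fingers; the grasp point (between the pads) lies 19 mm behind it; x points along the fingers, z is the direction in which the jaws open and shut, and the axes are right-handed (so a half turn about x gives the same grasp; the last joint's range is limited). The gripper opens to 85 mm and grips with 20 to 120 N. Pads are 22 mm wide; open, the fingers measure 114 mm over their backs; the gripper's body (76 mm by 85 mm) begins 54 mm behind the grasp point. The pads swing forward as they close: fully open they stand 13 mm farther back than shut.
Start: joints at [-1.317, 0.377, 0.081, 1.274, 0, 1.46], TCP at [0.205, -0.537, 0.231] pointing down, gripper open.
Joint ranges: [-2.72, 2.72], [-0.84, 1.66], [-1.02, 1.22], [-1.77, 2.12], [-1.37, 1.28], [-3.14, 3.14]. Speed limits (rad/s): [2.57, 2.57, 3.14, 3.14, 3.14, 3.14].

### API

Orientations are given as [roll, pitch, yaw] about the fixed x, y, z axes, in that order (R = Rz(yaw) Ry(pitch) Rx(roll)).
In Python, from workcell import env, grab_frame, calibration gives the robot as it stands.
- The arm moves only by the tool carry_out, never from a script. Its argument "series" is a list of rows, each a list of 7 numbers: the shift along the tool's x, y, z in cm, then the turn, a rotation vector about the tool's x, y, z in degrees, then the gripper's target within -1 to 1 (shut at 1, half-way at 0, fully open at -1). In form: [[x, y, z, wx, wy, wz, claw], ...]. A call has 1 to 10 rows; each row shifts and turns the pose as measured when the row begins, along the tool's axes as they then stand; what a row does not reach is not made up. A row lasts 1/8 s, in which the tool goes at most 62.5 mm and 10.7 degrees, less where a joint would pass 70% of its speed; a pose out of reach is approached as far as the arm can. A call with a gripper value outside its range is refused whole. The fingers move at their own pace and stop on an object; "grip_force" is the grip in N (left out, the last holds). Time passes only in rows, so rows that do not move let the fingers close. It gives the time, the measured TCP pose, the force and the opening at its end, in the units of the state.
- env.read_state(): the state, without advancing time (a new reading comes with each control period).
- grab_frame(name): name is "scene" or "top" or "wrist"; returns the picture (400x640x3 uint8, red, green, blue); there is no depth.
- calibration(name): a dict with "intrinsics" (3x3 intrinsics, pixels), "distortion" ([k1, k2, p1, p2, k3] as OpenCV has them; the pictures are not rectified), "R" (3x3) and "t" (3): a world point X has camera coordinates R X + t; the wrist camera has in their place "hand_eye" (4x4, takes a point from camera to tool coordinates, whose origin is the TCP and whose axes are the tool frame's). Camera axes: x right, y down, z forward; pixel columns grow to the right and rows downward; lengths in m; the calibration is good to about 2 mm. A picture is of the moment at which its call begins: read the wrist's pose just before it. calibration takes no time and is no camera call.
- env.sign_off(): hands the job in, once; it reports no verdict.
The state is a dict: "t": time; "qpos": joint angles; "qvel": joint speeds; "effort": joint torques, N m; "position": TCP position; "ee_rot": TCP orientation; "force": force on the tool from outside, world axes, zero at the start; "torque": the same for the moment, N m; "grip_width": finger opening in m.
Only numpy, scipy, OpenCV 4.12 (cv2) and the standard library are available. Lean on these libraries where they do the work, as an engineer would, in place of code of your own. Each camera call takes 0.05 s, during which the arm holds its last target. There are 200 camera calls.

### The job

Flip open the light-coloured wooden tea caddy: with the fingertips under the steel lip at its front, push the lid up and over until it leans back and stays open by its own weight. Push lightly, do not pinch the lid or lift or shove away the caddy, and leave the dark caddy shut and everything else where it stands.

Things in the scene. Friction and masses are not known exactly. Their poses are not given: they have to be found in the camera images.
- light_caddy: Light-coloured wooden tea caddy, a loose box 90 mm deep (x), 110 mm wide (y), 80 mm high to the wall tops, about 1.5 kg with its lid. Origin: centre of its underside; +z up; its front faces its own -x, roughly toward the robot. Lid hinge axis: along its y at x = +45 mm, z = 80 mm (top of the back wall)
- light_lid (a joint): Light caddy's lid angle, rad: 0 shut, grows as the front rises, stop at 1.95 (leaning back). Lid: wooden plate 90 x 114 x 8 mm, about 0.12 kg, no spring, almost no friction: let go below about 1.4 it falls shut, beyond about 1.6 it falls open against the stop and stays. About 0.7 N upward at the lip starts it
- light_lip (a point): Steel lip of the light lid: 62 mm wide, 4 mm thick, juts level from the lid's front edge over the front wall; open space below, underside 80 mm above the worktop when shut. It ends in a round 8 mm bead; the point is the bead's centre, 26 mm in front of the front wall, 116 mm from the hinge axis, 83 mm above the worktop when shut; moves with the lid
- dark_caddy: Dark brown wooden tea caddy, a loose box 90 mm deep (x), 110 mm wide (y), 80 mm high to the wall tops, about 1.5 kg with its lid. Origin: centre of its underside; +z up; its front faces its own -x, roughly toward the robot. Lid hinge axis: along its y at x = +45 mm, z = 80 mm (top of the back wall). Same build as the light one, lip too
- dark_lid (a joint): Dark caddy's lid angle, rad: 0 shut, grows as the front rises, stop at 1.95 (leaning back). Lid: wooden plate 90 x 114 x 8 mm, about 0.12 kg, no spring, almost no friction: let go below about 1.4 it falls shut, beyond about 1.6 it falls open against the stop and stays. About 0.7 N upward at the lip starts it
- cup: Small white cup with a red band and a handle, 64 x 88 x 54 mm, loose; origin: centre of its underside
- creamer: Small steel creamer jug, 58 x 82 x 64 mm, loose, stands behind the caddies; origin: centre of its underside
- matches: Red matchbox, 62 x 66 x 16 mm, loose, lies in front of the caddies; origin: centre of its underside
- spoon: Steel teaspoon, 130 x 26 x 11 mm, loose, lies at the right; origin: centre of its underside
Things that resemble listed ones, but are neither listed nor needed, are in the scene too. Of the things that look like the light_caddy, the larger one is meant.

How it is judged:
By the outcome, as a careful person would: the job done as asked, in the order asked, and still so for the second after the job is handed in, with the robot touching nothing.
It also fails if it takes over 35 s, if anything falls off the work surface, if the arm or the gripper's body presses on something with over 40 N, if the wrist force passes 120 N, or if a joint passes its speed limit or range.

## Working session

There is one attempt and no reset: what is moved stays moved. The work goes in short steps, Python scripts to look and compute and a tool call to move; the robot and the scene stay as the last step left them, time stands still between calls to the robot, and variables do not carry over. Pictures are saved under pics/ and viewed, about 8 in all and at most 12, crops included, and the job is handed in when it is done.

Besides the shell and the picture viewer there is one more tool, called after "Request:" by a JSON object that holds its "method" and its "body", one argument or row to a line. carry_out: Moves the arm, as the interface text tells. Its arguments: {"type":"object","properties":{"series":{"type":"array"},"grip_force":{"type":"number"}},"required":["series"]}

```bash
mkdir -p pics; ls; python3 - <<'E'
from workcell import env, grab_frame, calibration
import cv2
s=env.read_state(); print(s['t'],s['position'],s['ee_rot'],s['grip_width'])
for n in ("scene","top"):
    cv2.imwrite(f"pics/{n}0.png",grab_frame(n)[:,:,::-1])
    c=calibration(n); print(n,{k:__import__('numpy').round(v,3).tolist() for k,v in c.items()})
E
```

```text
pics
0.0 [ 0.20445108 -0.53674527  0.23035687] [3.01911528 1.56878958 1.81212628] 0.08526507433768489
scene {'intrinsics': [[411.158, 0.0, 315.729], [0.0, 411.158, 196.33], [0.0, 0.0, 1.0]], 'distortion': [0.022, 0.0, 0.0, 0.0, 0.0], 'R': [[-0.905, -0.426, 0.011], [-0.298, 0.615, -0.73], [0.304, -0.664, -0.683]], 't': [0.488, 0.23, 1.123]}
top {'intrinsics': [[435.524, 0.0, 323.8], [0.0, 435.524, 199.175], [0.0, 0.0, 1.0]], 'distortion': [-0.028, 0.0, 0.0, 0.0, 0.0], 'R': [[0.017, -1.0, -0.019], [-0.995, -0.015, -0.095], [0.095, 0.02, -0.995]], 't': [0.004, 0.55, 1.066]}
```

View pics/scene0.png

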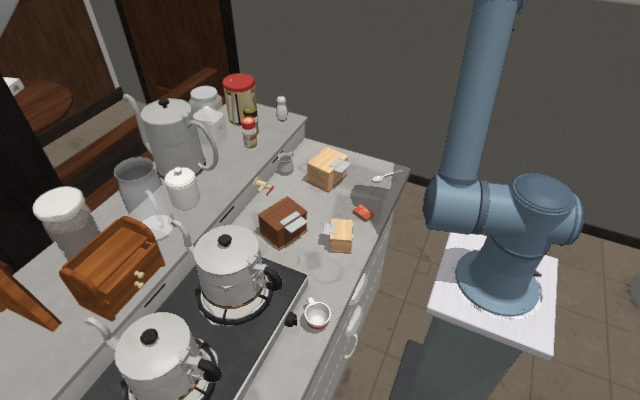

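View pics/top0.png

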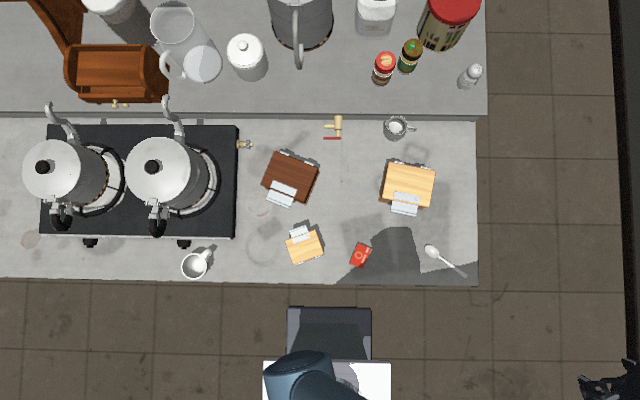

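The candidates are the large light caddy at top (408,187), a smaller light caddy at (304,245) with its lip facing away from the robot, and the dark caddy at (290,178). The larger light one at (408,187) is meant. Next I'll check it in a close crop.

```bash
python3 - <<'E'
import cv2
a=cv2.imread("pics/top0.png")[140:230,360:480]; cv2.imwrite("pics/c1.png",cv2.resize(a,None,fx=6,fy=6,interpolation=cv2.INTER_CUBIC))
E
```

```text
(no output)
```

View pics/c1.png

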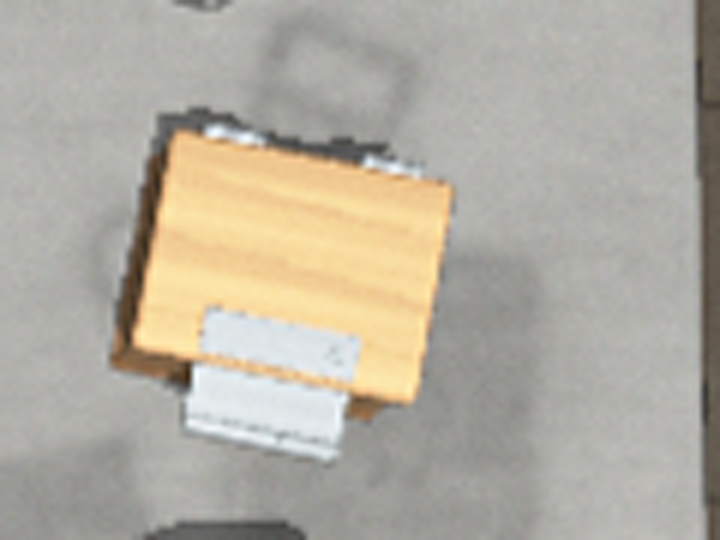

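The crop shows the light lid with corners at about (172,130), (453,183), (415,403) and (133,350) in crop pixels. The bead runs from (184,428) to (339,458), facing the robot.

```bash
cat > h.py <<'E'
import numpy as np, cv2
from workcell import env, grab_frame, calibration
def ray(c,uv,z):
    "pixels -> world points on plane z, for a fixed camera"
    n=cv2.undistortPoints(np.float64(uv).reshape(-1,1,2),c["intrinsics"],c["distortion"]).reshape(-1,2)
    d=np.c_[n,np.ones(len(n))]@np.array(c["R"]); o=-np.array(c["R"]).T@np.array(c["t"])
    return o+d*((z-o[2])/d[:,2])[:,None]
E
python3 - <<'E'
from h import *
np.set_printoptions(precision=4,suppress=True)
c=calibration("top"); c={k:np.array(v) for k,v in c.items()}
f=lambda p:np.array(p)/6+[360,140]-0.4
L=ray(c,f([(172,130),(453,183),(415,403),(133,350)]),.088); B=ray(c,f([(184,432),(339,460)]),.083)
print(L,B,B.mean(0))
print("sizes",[np.linalg.norm(L[i]-L[(i+1)%4]) for i in range(4)],np.linalg.norm(B[0]-B[1]))
a=L[:2].mean(0)-L[2:].mean(0); y=L[0]-L[1]
print("yaw",np.arctan2(a[1],a[0]),np.arctan2(-y[0],y[1]),np.arctan2(-(B[0]-B[1])[0],(B[0]-B[1])[1]))
print("hinge-bead",np.linalg.norm((L[:2].mean(0)-B.mean(0))[:2]))
for n,uv in (("matches",(360,255)),("spoon",(445,260)),("creamer",(396,127)),("dark",(290,178)),("counter front",(480,285))): print(n,ray(c,[uv],.02))
s=env.read_state();print(s['qpos'],s['force'])
from scipy.spatial.transform import Rotation as R
print(R.from_euler('xyz',s['ee_rot']).as_matrix())
E
```

```text
[[ 0.6373 -0.1408  0.088 ]
 [ 0.6176 -0.2519  0.088 ]
 [ 0.5301 -0.2363  0.088 ]
 [ 0.5493 -0.1257  0.088 ]] [[ 0.5176 -0.1464  0.083 ]
 [ 0.5075 -0.2074  0.083 ]] [ 0.5126 -0.1769  0.083 ]
sizes [np.float64(0.11285949323115962), np.float64(0.08893597661506952), np.float64(0.11233450525268313), np.float64(0.08926338435838602)] 0.06181459492861784
yaw -0.17334901321615828 -0.175291724494689 -0.16456889005661554
hinge-bead 0.11651920229742559
matches [[ 0.4125 -0.0799  0.02  ]]
spoon [[ 0.4036 -0.2909  0.02  ]]
creamer [[ 0.7391 -0.1691  0.02  ]]
dark [[0.6036 0.0993 0.02  ]]
counter front [[ 0.3435 -0.377   0.02  ]]
[-1.3173  0.378   0.0798  1.2744 -0.      1.4605] [-0.6222  0.1755 -0.9265]
[[-0.0005  0.9346  0.3558]
 [ 0.0018  0.3558 -0.9346]
 [-1.      0.0002 -0.0018]]
```

```bash
cat >> h.py <<'E'
from scipy.spatial.transform import Rotation as Rot
B0=np.array([.5126,-.1769]); YAW=-.173; F=np.array([np.cos(YAW),np.sin(YAW)])
def tgt(s,z,th):
    "TCP s mm past the bead's shut position toward the wall, height z mm, tool th deg below level"
    t=np.radians(th); f=np.r_[F,0]; Z=np.array([0,0,1.])
    x=f*np.cos(t)-Z*np.sin(t); y=f*np.sin(t)+Z*np.cos(t)
    return np.r_[B0+F*s/1000,z/1000], Rot.from_matrix(np.c_[x,y,np.cross(x,y)])
def rows(wps,claw=1):
    "wps: [(s,z,th,n)]: straight rows from the measured pose through the way points"
    st=env.read_state(); p=np.array(st['position']); R=Rot.from_euler('xyz',st['ee_rot']); out=[]
    for s,z,th,n in wps:
        q,Q=tgt(s,z,th); w=(R.inv()*Q).as_rotvec()/n; d=(q-p)/n
        for i in range(n):
            out.append(np.r_[R.inv().apply(d)*100,np.degrees(w),claw]); R=R*Rot.from_rotvec(w)
        p,R=q,Q
    print("["+",\n".join(str([round(float(v),1 if 3<=i<6 else 2) for i,v in enumerate(r)]) for r in out)+"]")
def where():
    st=env.read_state(); p=np.array(st['position']); R=Rot.from_euler('xyz',st['ee_rot']).as_matrix()
    d=p[:2]-B0; print("t %.2f s %.1f lat %.1f z %.1f th %.1f zaxis_z %.3f grip %.3f"%(st['t'],d@F*1000,(d@[-F[1],F[0]])*1000,p[2]*1000,np.degrees(np.arcsin(-R[2,0])),R[2,2],st['grip_width']),"F",np.round(st['force'],2),"q",np.round(st['qpos'],2))
E
python3 - <<'E'
from h import *
print(np.round(calibration("wrist")["hand_eye"],3)); rows([(-70,140,40,10)]); where()
E
```

```text
[[ 0.    -0.286  0.958 -0.143]
 [ 0.001 -0.958 -0.286  0.073]
 [ 1.     0.001  0.     0.   ]
 [ 0.     0.     0.     1.   ]]
[[0.91, 3.56, -2.62, 2.9, -1.4, 4.9, 1.0],
[1.14, 3.33, -2.82, 2.9, -1.4, 4.9, 1.0],
[1.34, 3.08, -3.01, 2.9, -1.4, 4.9, 1.0],
[1.52, 2.81, -3.19, 2.9, -1.4, 4.9, 1.0],
[1.67, 2.5, -3.36, 2.9, -1.4, 4.9, 1.0],
[1.79, 2.18, -3.52, 2.9, -1.4, 4.9, 1.0],
[1.88, 1.85, -3.67, 2.9, -1.4, 4.9, 1.0],
[1.93, 1.5, -3.79, 2.9, -1.4, 4.9, 1.0],
[1.95, 1.14, -3.91, 2.9, -1.4, 4.9, 1.0],
[1.94, 0.78, -4.0, 2.9, -1.4, 4.9, 1.0]]
t 0.10 s -241.6 lat -407.6 z 230.5 th 89.9 zaxis_z -0.002 grip 0.086 F [-0.62  0.18 -0.93] q [-1.32  0.38  0.08  1.27 -0.    1.46]
```

Request:
{"method": "carry_out", "body": {
  "series": [
    [0.9, 3.6, -2.6, 2.9, -1.4, 4.9, 1],
    [1.1, 3.3, -2.8, 2.9, -1.4, 4.9, 1],
    [1.3, 3.1, -3.0, 2.9, -1.4, 4.9, 1],
    [1.5, 2.8, -3.2, 2.9, -1.4, 4.9, 1],
    [1.7, 2.5, -3.4, 2.9, -1.4, 4.9, 1],
    [1.8, 2.2, -3.5, 2.9, -1.4, 4.9, 1],
    [1.9, 1.8, -3.7, 2.9, -1.4, 4.9, 1],
    [1.9, 1.5, -3.8, 2.9, -1.4, 4.9, 1],
    [1.9, 1.1, -3.9, 2.9, -1.4, 4.9, 1],
    [1.9, 0.8, -4.0, 2.9, -1.4, 4.9, 1]
  ],
  "grip_force": 20
}}

```text
t: 1.35
position: [0.4813, -0.2008, 0.2043]
ee_rot: [1.619, 0.75, -0.138]
force: [-0.3, -0.2, 0.1]
grip_width: -0.0004
```

```bash
python3 - <<'E'
from h import *
where(); rows([(-70,140,40,5)]); rows([(-70,140,40,4),(-70,60,40,5)])
E
```

```text
t 1.35 s -26.7 lat -28.9 z 204.3 th 43.0 zaxis_z -0.036 grip -0.000 F [-0.26 -0.24  0.12] q [-0.79 -0.22 -1.02  0.07  0.46  2.71]
[[0.26, -1.55, -0.53, -0.3, -0.3, 0.6, 1.0],
[0.24, -1.55, -0.54, -0.3, -0.3, 0.6, 1.0],
[0.22, -1.55, -0.55, -0.3, -0.3, 0.6, 1.0],
[0.2, -1.54, -0.56, -0.3, -0.3, 0.6, 1.0],
[0.18, -1.54, -0.57, -0.3, -0.3, 0.6, 1.0]]
[[0.32, -1.93, -0.67, -0.4, -0.4, 0.8, 1.0],
[0.29, -1.93, -0.68, -0.4, -0.4, 0.8, 1.0],
[0.26, -1.93, -0.7, -0.4, -0.4, 0.8, 1.0],
[0.23, -1.93, -0.71, -0.4, -0.4, 0.8, 1.0],
[1.03, -1.23, 0.0, 0.0, 0.0, 0.0, 1.0],
[1.03, -1.23, 0.0, 0.0, 0.0, 0.0, 1.0],
[1.03, -1.23, 0.0, 0.0, 0.0, 0.0, 1.0],
[1.03, -1.23, 0.0, 0.0, 0.0, 0.0, 1.0],
[1.03, -1.23, 0.0, 0.0, 0.0, 0.0, 1.0]]
```

```bash
cat >> h.py <<'E'
from scipy.optimize import least_squares
LO=np.array([-2.72,-.84,-1.02,-1.77,-1.37,-3.14]); HI=np.array([2.72,1.66,1.22,2.12,1.28,3.14])
def fk(q,P=(.413,.0,.44,.451,.424)):
    a,o,b,c,h=P; d=q[1]-q[2]; r=a*np.sin(q[1])+o*np.cos(q[1])+b*np.cos(d); z=h+a*np.cos(q[1])-o*np.sin(q[1])-b*np.sin(d)
    R=Rot.from_euler('z',q[0])*Rot.from_euler('y',d+q[3])*Rot.from_euler('z',q[4])*Rot.from_euler('x',q[5])
    return Rot.from_euler('z',q[0]).apply([r,0,z])+R.apply([c,0,0]),R
def ik(p,R,q0):
    f=lambda q:np.r_[(fk(q)[0]-p)*10,(R.inv()*fk(q)[1]).as_rotvec()]
    s=least_squares(f,np.clip(q0,LO+.01,HI-.01),bounds=(LO,HI)); return s.x,np.abs(f(s.x)).max()
def tgt(s,z,th,psi=0,roll=0,lat=0):
    "as before; heading psi deg left of the caddy's forward, roll deg about tool x, lat mm along caddy +y"
    t=np.radians(th); a=YAW+np.radians(psi); f=np.array([np.cos(a),np.sin(a),0]); Z=np.array([0,0,1.])
    x=f*np.cos(t)-Z*np.sin(t); y=f*np.sin(t)+Z*np.cos(t)
    return np.r_[B0+F*s/1000+np.array([-F[1],F[0]])*lat/1000,z/1000], Rot.from_matrix(np.c_[x,y,np.cross(x,y)])*Rot.from_euler('x',roll,degrees=True)
E
python3 - <<'E'
from h import *
np.set_printoptions(precision=2,suppress=True)
st=env.read_state(); q=np.array(st['qpos'])
for qq in (q,[-1.3173,.378,.0798,1.2744,0,1.4605]):
    p,R=fk(np.array(qq)); print(p,R.as_euler('xyz'))
print(st['position'],st['ee_rot'])
for psi,th,roll in ((10,45,0),(20,40,0),(30,40,0),(30,30,0),(30,40,-90),(40,30,-90),(0,50,0)):
    print(psi,th,roll)
    for s,z in ((-70,60),(5,50),(40,150),(130,185)):
        print("   ",s,z,*ik(*tgt(s,z,th,psi,roll),q))
E
```

```text
[ 0.48 -0.2   0.2 ] [-3.09  0.75 -0.14]
[ 0.14 -0.55  0.23] [-1.68  1.57  1.82]
[ 0.48 -0.2   0.2 ] [ 1.62  0.75 -0.14]
10 45 0
    -70 60 [-0.96  0.34 -1.02 -0.25  0.64  0.74] 0.049476330629784744
    5 50 [-0.73  0.43 -0.92 -0.42  0.49  1.  ] 1.7657630912992772e-10
    40 150 [-0.67  0.12 -0.85 -0.07  0.45  1.06] 1.0269562977782698e-14
    130 185 [-0.56  0.2  -0.63  0.04  0.38  1.16] 1.360951740192462e-09
20 40 0
    -70 60 [-1.14  0.5  -0.96 -0.18  0.84  0.38] 2.55351295663786e-14
    5 50 [-0.93  0.56 -0.83 -0.32  0.75  0.66] 1.4358056410479492e-10
    40 150 [-0.86  0.26 -0.79 -0.03  0.72  0.75] 1.647004754801173e-11
    130 185 [-0.71  0.3  -0.6   0.03  0.64  0.9 ] 3.2818192607919627e-13
30 40 0
    -70 60 [-1.17  0.54 -0.81  0.17  0.87  0.07] 2.6425528432127976e-10
    5 50 [-0.99  0.61 -0.69  0.01  0.84  0.34] 3.2988889397955745e-12
    40 150 [-0.93  0.35 -0.65  0.23  0.82  0.44] 7.880085473033205e-12
    130 185 [-0.79  0.39 -0.46  0.26  0.77  0.62] 4.440892098500626e-15
30 30 0
    -70 60 [-1.32  0.76 -0.76  0.23  1.04 -0.2 ] 8.256104133685936e-11
    5 50 [-1.12  0.8  -0
[... 339 characters left out ...]
 150 [-1.18  1.18 -0.1   1.77  1.28  3.14] 0.6799233887881824
    130 185 [-1.02  1.24  0.26  2.12  1.28  3.14] 0.6824997268328462
40 30 -90
    -70 60 [-1.44  1.3  -0.28  1.36  1.17  3.14] 0.4431274209793467
    5 50 [-1.25  1.38 -0.07  1.56  1.28  3.14] 0.49064530611299567
    40 150 [-1.17  1.17 -0.09  1.77  1.28  3.14] 0.4993642807953667
    130 185 [-1.01  1.24  0.26  2.1   1.28  3.14] 0.5101626523551918
0 50 0
    -70 60 [-0.67  0.15 -1.02 -0.14  0.33  1.15] 0.07633034436432957
    5 50 [-0.5   0.33 -0.94 -0.37  0.21  1.31] 3.6234903966203547e-13
    40 150 [-0.47  0.05 -0.84  0.01  0.19  1.34] 8.846581800447948e-10
    130 185 [-0.4   0.16 -0.6   0.13  0.14  1.4 ] 1.93345339738471e-13
```

```bash
cat > patch.py <<'E'
s=open('h.py').read()
s=s.replace("P=(.413,.0,.44,.451,.424)","P=None").replace("a,o,b,c,h=P;","a,o,b,c,h,e=PAR if P is None else P;").replace("apply([r,0,z])","apply([r,e,z])").replace("from_euler('x',q[5])","from_euler('x',q[5]-np.pi/2)")
s+='''
S=[([-1.3173,.378,.0798,1.2744,0,1.4605],[.20445,-.53675,.23036]),([-.79,-.22,-1.02,.07,.46,2.71],[.4813,-.2008,.2043])]
st_=env.read_state(); S.append((st_['qpos'],st_['position']))
PAR=least_squares(lambda P:np.r_[np.concatenate([fk(np.array(q),P)[0]-p for q,p in S]),.01*(P-[.41,0,.44,.4,.42,.06])],[.41,0,.44,.4,.42,.06]).x
'''
open('h.py','w').write(s)
E
python3 patch.py; python3 - <<'E'
from h import *
np.set_printoptions(precision=2,suppress=True)
st=env.read_state(); q=np.array(st['qpos']); print(np.round(PAR,3))
for qq,p in S: print(np.round(fk(np.array(qq))[0]-p,4))
print(fk(q)[1].as_euler('xyz'),st['ee_rot'])
for psi,th,roll in ((10,45,0),(20,40,0),(30,40,0),(30,30,0)):
    print(psi,th,roll)
    for s,z in ((-70,60),(5,50),(40,150),(130,185)):
        print("   ",s,z,*ik(*tgt(s,z,th,psi,roll),q))
E
```

```text
[0.28 0.07 0.42 0.31 0.43 0.06]
[-0. -0. -0.]
[-0.  0. -0.]
[ 0. -0.  0.]
[ 1.62  0.75 -0.14] [ 1.62  0.75 -0.14]
10 45 0
    -70 60 [-0.86  0.27 -0.99 -0.27  0.57  2.45] 1.606520472208217e-11
    5 50 [-0.72  0.42 -0.75 -0.24  0.49  2.58] 4.440892098500626e-15
    40 150 [-0.67  0.14 -0.75  0.02  0.46  2.63] 5.702660565987117e-13
    130 185 [-0.58  0.27 -0.44  0.16  0.4   2.71] 2.238403906673625e-11
20 40 0
    -70 60 [-0.99  0.38 -0.91 -0.15  0.78  2.15] 5.995204332975845e-15
    5 50 [-0.84  0.51 -0.69 -0.18  0.71  2.34] 3.574951445983742e-11
    40 150 [-0.78  0.23 -0.7   0.04  0.68  2.4 ] 8.326672684688674e-15
    130 185 [-0.67  0.34 -0.41  0.15  0.61  2.51] 4.0439873671971327e-13
30 40 0
    -70 60 [-1.03  0.43 -0.79  0.13  0.85  1.86] 1.855737785660949e-11
    5 50 [-0.88  0.56 -0.57  0.07  0.81  2.07] 6.132039320760896e-13
    40 150 [-0.83  0.31 -0.58  0.26  0.79  2.14] 7.754066833065564e-11
    130 185 [-0.72  0.42 -0.28  0.35  0.74  2.28] 1.1102230246251565e-15
30 30 0
    -70 60 [-1.13  0.59 -0.74  0.09  1.04  1.75] 1.511984981661385e-13
    5 50 [-0.96  0.69 -0.54 -0.07  0.99  2.06] 3.556134553495127e-10
    40 150 [-0.9   0.4  -0.59  0.07  0.96  2.16] 2.220446049250313e-15
    130 185 [-0.77  0.48 -0.33  0.12  0.9   2.33] 7.327471962526033e-14
```

```bash
sed -i 's/for s,z,th,n in wps:/for s,z,th,n,lat in wps:/; s/q,Q=tgt(s,z,th);/q,Q=tgt(s,z,th,20,0,lat);/' h.py; python3 - <<'E'
from h import *
rows([(-70,130,40,6,-3),(-70,52,40,4,-3)])
E
```

```text
[[0.33, -1.41, -0.39, -2.4, 2.3, 0.4, 1.0],
[0.33, -1.39, -0.44, -2.4, 2.3, 0.4, 1.0],
[0.34, -1.38, -0.48, -2.4, 2.3, 0.4, 1.0],
[0.35, -1.36, -0.53, -2.4, 2.3, 0.4, 1.0],
[0.36, -1.34, -0.57, -2.4, 2.3, 0.4, 1.0],
[0.37, -1.31, -0.61, -2.4, 2.3, 0.4, 1.0],
[1.25, -1.49, -0.0, 0.0, 0.0, 0.0, 1.0],
[1.25, -1.49, -0.0, 0.0, 0.0, 0.0, 1.0],
[1.25, -1.49, -0.0, 0.0, 0.0, 0.0, 1.0],
[1.25, -1.49, -0.0, 0.0, 0.0, 0.0, 1.0]]
```

Request:
{"method": "carry_out", "body": {
  "series": [
    [0.3, -1.4, -0.4, -2.4, 2.3, 0.4, 1],
    [0.3, -1.4, -0.4, -2.4, 2.3, 0.4, 1],
    [0.3, -1.4, -0.5, -2.4, 2.3, 0.4, 1],
    [0.4, -1.4, -0.5, -2.4, 2.3, 0.4, 1],
    [0.4, -1.3, -0.6, -2.4, 2.3, 0.4, 1],
    [0.4, -1.3, -0.6, -2.4, 2.3, 0.4, 1],
    [1.2, -1.5, 0, 0, 0, 0, 1],
    [1.2, -1.5, 0, 0, 0, 0, 1],
    [0.6, -0.7, 0, 0, 0, 0, 1],
    [0, 0, 0, 0, 0, 0, 1]
  ]
}}

```text
t: 2.6
position: [0.4505, -0.1856, 0.1043]
ee_rot: [1.615, 0.727, 0.253]
force: [0.2, 0.4, -0.1]
grip_width: 0.0001
```

```bash
python3 - <<'E'
from h import *
where(); rows([(-70,50,40,3,-3),(-30,50,40,4,-3)])
cv2.imwrite("pics/w1.png",cv2.resize(grab_frame("wrist")[:,:,::-1],None,fx=1.25,fy=1.25))
E
```

```text
t 2.60 s -59.7 lat -19.3 z 104.3 th 41.7 zaxis_z -0.033 grip 0.000 F [ 0.2   0.35 -0.13] q [-1.02  0.1  -1.02  0.13  0.79  2.05]
[[1.14, -1.44, -0.57, 0.1, -1.1, 0.6, 1.0],
[1.11, -1.45, -0.59, 0.1, -1.1, 0.6, 1.0],
[1.09, -1.46, -0.61, 0.1, -1.1, 0.6, 1.0],
[0.72, 0.6, 0.34, 0.0, 0.0, 0.0, 1.0],
[0.72, 0.6, 0.34, 0.0, 0.0, 0.0, 1.0],
[0.72, 0.6, 0.34, 0.0, 0.0, 0.0, 1.0],
[0.72, 0.6, 0.34, 0.0, 0.0, 0.0, 1.0]]
```

View pics/w1.png

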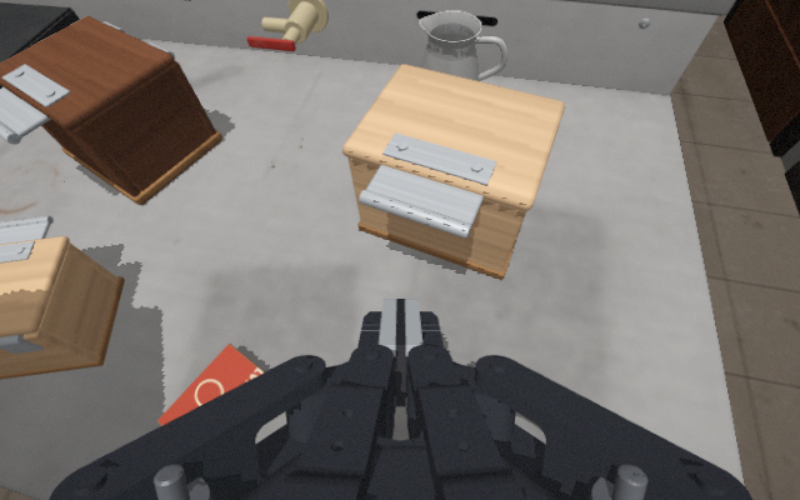

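The wrist view shows the light caddy shut at (455,165), its bead from (365,197) to (470,230), and the closed fingertips at (400,300), aimed at the lip. Matchbox and spoon are clear. I'll check my bead estimate against this picture.

```bash
python3 - <<'E'
from h import *
c=calibration("wrist"); H=np.array(c["hand_eye"]); st=env.read_state(); R=Rot.from_euler('xyz',st['ee_rot']).as_matrix()
L=np.array([-F[1],F[0]])
X=np.array([np.r_[B0+L*.031,.083],np.r_[B0-L*.031,.083]])
pc=((X-st['position'])@R-H[:3,3])@H[:3,:3]
print(cv2.projectPoints(pc,np.zeros(3),np.zeros(3),np.array(c["intrinsics"]),np.array(c["distortion"]))[0].reshape(-1,2)*1.25)
rows([(-65,75,40,3,-15),(-65,50,40,3,-3),(-30,50,40,4,-3)])
E
```

```text
[[359.0353835  206.57204887]
 [468.43208747 241.99665444]]
[[0.58, -0.82, -0.17, 0.1, -1.1, 0.6, 1.0],
[0.57, -0.82, -0.18, 0.1, -1.1, 0.6, 1.0],
[0.56, -0.83, -0.19, 0.1, -1.1, 0.6, 1.0],
[0.64, -0.55, -0.38, 0.0, 0.0, 0.0, 1.0],
[0.64, -0.55, -0.38, 0.0, 0.0, 0.0, 1.0],
[0.64, -0.55, -0.38, 0.0, 0.0, 0.0, 1.0],
[0.63, 0.53, 0.3, 0.0, 0.0, 0.0, 1.0],
[0.63, 0.53, 0.3, 0.0, 0.0, 0.0, 1.0],
[0.63, 0.53, 0.3, 0.0, 0.0, 0.0, 1.0],
[0.63, 0.53, 0.3, 0.0, 0.0, 0.0, 1.0]]
```

Request:
{"method": "carry_out", "body": {
  "series": [
    [0.6, -0.8, -0.2, 0, -1.1, 0.6, 1],
    [0.6, -0.8, -0.2, 0, -1.1, 0.6, 1],
    [0.6, -0.8, -0.2, 0, -1.1, 0.6, 1],
    [0.6, -0.6, -0.4, 0, 0, 0, 1],
    [0.6, -0.6, -0.4, 0, 0, 0, 1],
    [0.6, -0.6, -0.4, 0, 0, 0, 1],
    [0.6, 0.5, 0.3, 0, 0, 0, 1],
    [0.6, 0.5, 0.3, 0, 0, 0, 1],
    [0.6, 0.5, 0.3, 0, 0, 0, 1],
    [0, 0, 0, 0, 0, 0, 1]
  ]
}}

```text
t: 3.9
position: [0.4844, -0.2107, 0.0701]
ee_rot: [1.607, 0.721, 0.247]
force: [-1.3, 0.3, 0.4]
grip_width: -0.0001
```

```bash
python3 - <<'E'
from h import *
where(); rows([(-20,50,40,3,-3),(7,50,40,4,-3)])
E
```

```text
t 3.90 s -22.0 lat -38.1 z 70.1 th 41.3 zaxis_z -0.027 grip -0.000 F [-1.25  0.29  0.44] q [-0.97  0.25 -0.99 -0.04  0.78  2.11]
[[0.85, -0.19, -1.04, 0.2, -1.0, 0.4, 1.0],
[0.83, -0.2, -1.05, 0.2, -1.0, 0.4, 1.0],
[0.81, -0.21, -1.06, 0.2, -1.0, 0.4, 1.0],
[0.49, 0.41, 0.23, 0.0, 0.0, 0.0, 1.0],
[0.49, 0.41, 0.23, 0.0, 0.0, 0.0, 1.0],
[0.49, 0.41, 0.23, 0.0, 0.0, 0.0, 1.0],
[0.49, 0.41, 0.23, 0.0, 0.0, 0.0, 1.0]]
```

```bash
python3 - <<'E'
from h import *
rows([(-28,48,40,4,-30),(-22,48,40,4,-3)])
E
```

```text
[[0.32, -0.46, -0.23, 0.1, -0.8, 0.3, 1.0],
[0.32, -0.46, -0.23, 0.1, -0.8, 0.3, 1.0],
[0.31, -0.47, -0.24, 0.1, -0.8, 0.3, 1.0],
[0.31, -0.47, -0.24, 0.1, -0.8, 0.3, 1.0],
[0.28, 0.24, -0.58, 0.0, 0.0, 0.0, 1.0],
[0.28, 0.24, -0.58, 0.0, 0.0, 0.0, 1.0],
[0.28, 0.24, -0.58, 0.0, 0.0, 0.0, 1.0],
[0.28, 0.24, -0.58, 0.0, 0.0, 0.0, 1.0]]
```

Request:
{"method": "carry_out", "body": {
  "series": [
    [0.3, -0.5, -0.2, 0, -0.8, 0.3, 1],
    [0.3, -0.5, -0.2, 0, -0.8, 0.3, 1],
    [0.3, -0.5, -0.2, 0, -0.8, 0.3, 1],
    [0.3, -0.5, -0.2, 0, -0.8, 0.3, 1],
    [0.3, 0.2, -0.6, 0, 0, 0, 1],
    [0.3, 0.2, -0.6, 0, 0, 0, 1],
    [0.3, 0.2, -0.6, 0, 0, 0, 1],
    [0.3, 0.2, -0.6, 0, 0, 0, 1]
  ]
}}

```text
t: 4.9
position: [0.5012, -0.2046, 0.0581]
ee_rot: [1.591, 0.721, 0.224]
force: [0.3, -0.4, -0.2]
grip_width: 0.0001
```

```bash
python3 - <<'E'
from h import *
where(); rows([(-22,47,40,4,-3),(7,47,40,4,-3)])
E
```

```text
t 4.90 s -6.4 lat -29.2 z 58.1 th 41.3 zaxis_z -0.015 grip 0.000 F [ 0.34 -0.39 -0.22] q [-0.92  0.28 -1.02 -0.17  0.75  2.19]
[[0.1, -0.29, -0.75, 0.2, -0.5, 0.3, 1.0],
[0.1, -0.3, -0.75, 0.2, -0.5, 0.3, 1.0],
[0.09, -0.3, -0.75, 0.2, -0.5, 0.3, 1.0],
[0.08, -0.3, -0.75, 0.2, -0.5, 0.3, 1.0],
[0.52, 0.44, 0.25, 0.0, 0.0, 0.0, 1.0],
[0.52, 0.44, 0.25, 0.0, 0.0, 0.0, 1.0],
[0.52, 0.44, 0.25, 0.0, 0.0, 0.0, 1.0],
[0.52, 0.44, 0.25, 0.0, 0.0, 0.0, 1.0]]
```

```bash
cat > patch.py <<'E'
s=open('h.py').read()
s=s.replace("PAR=least","S+=[([-1.02,.1,-1.02,.13,.79,2.05],[.4505,-.1856,.1043]),([-.97,.25,-.99,-.04,.78,2.11],[.4844,-.2107,.0701])]\nPAR=least").replace(".01*(P-",".001*(P-")
s=s.replace("n,lat in wps:","n,lat,psi in wps:").replace("tgt(s,z,th,20,0,lat)","tgt(s,z,th,psi,0,lat)")
open('h.py','w').write(s)
E
python3 patch.py; python3 - <<'E'
from h import *
np.set_printoptions(precision=2,suppress=True)
st=env.read_state(); q=np.array(st['qpos']); print(np.round(PAR,3))
for qq,p in S: print(np.round((fk(np.array(qq))[0]-p)*1000,1))
for psi,th in ((20,40),(20,50),(30,40),(30,45),(40,40)):
    print(psi,th)
    for s,z in ((-22,50),(5,50),(40,150),(130,185)):
        print("   ",s,z,*ik(*tgt(s,z,th,psi,0,-5),q))
E
```

```text
[0.37 0.13 0.37 0.31 0.31 0.06]
[ 10.3 -41.4 -47.4]
[ 3.7 -2.6 15. ]
[-23.8  32.    7.1]
[ 0.7 -5.7 17.7]
[-13.8  23.2   7.5]
20 40
    -22 50 [-0.9   0.35 -1.01 -0.3   0.74  2.27] 4.4297898682543733e-14
    5 50 [-0.85  0.36 -0.94 -0.28  0.71  2.33] 2.6187560453472253e-10
    40 150 [-0.79  0.13 -0.85 -0.    0.68  2.39] 6.192699131268853e-10
    130 185 [-0.68  0.2  -0.57  0.13  0.62  2.5 ] 3.8344882824503657e-11
20 50
    -22 50 [-0.8   0.25 -0.94 -0.06  0.56  2.29] 1.7284923492510984e-11
    5 50 [-0.76  0.28 -0.87 -0.04  0.54  2.33] 1.5456547153291922e-10
    40 150 [-0.71  0.09 -0.75  0.25  0.52  2.38] 6.228351168147128e-13
    130 185 [-0.62  0.2  -0.44  0.4   0.48  2.48] 1.1102230246251565e-15
30 40
    -22 50 [-0.94  0.37 -0.9  -0.02  0.83  1.99] 1.360023205165817e-15
    5 50 [-0.9   0.39 -0.83 -0.02  0.81  2.05] 3.142222593233157e-11
    40 150 [-0.84  0.19 -0.75  0.22  0.79  2.13] 2.414735078559715e-15
    130 185 [-0.73  0.26 -0.47  0.33  0.74  2.27] 7.579153971093433e-10
30 45
    -22 50 [-0.9   0.33 -0.88  0.05  0.73  2.01] 3.214375987603546e-11
    5 50 [-0.85  0.35 -0.81  0.06  0.72  2.07] 3.421096739231188e-12
    40 150 [-0.8   0.16 -0.71  0.32  0.7   2.13] 4.561906408184767e-13
    130 185 [-0.7   0.25 -0.42  0.44  0.66  2.26] 5.551115123125783e-15
40 40
    -22 50 [-0.96  0.41 -0.78  0.28  0.87  1.7 ] 1.1102230246251565e-15
    5 50 [-0.92  0.44 -0.71  0.27  0.86  1.77] 4.0245584642661925e-15
    40 150 [-0.87  0.25 -0.62  0.49  0.85  1.85] 1.3877787807814457e-15
    130 185 [-0.76  0.33 -0.34  0.58  0.83  2.  ] 2.5675572778993683e-12
```

```bash
python3 - <<'E'
from h import *
rows([(-15,52,46,4,-29,33),(-12,47,46,5,-6,33)])
E
```

```text
[[-0.05, -0.24, -0.08, -2.1, 1.8, -1.2, 1.0],
[-0.04, -0.24, -0.09, -2.1, 1.8, -1.2, 1.0],
[-0.03, -0.24, -0.1, -2.1, 1.8, -1.2, 1.0],
[-0.02, -0.24, -0.11, -2.1, 1.8, -1.2, 1.0],
[0.28, 0.15, -0.35, 0.0, 0.0, 0.0, 1.0],
[0.28, 0.15, -0.35, 0.0, 0.0, 0.0, 1.0],
[0.28, 0.15, -0.35, 0.0, 0.0, 0.0, 1.0],
[0.28, 0.15, -0.35, 0.0, 0.0, 0.0, 1.0],
[0.28, 0.15, -0.35, 0.0, 0.0, 0.0, 1.0]]
```

Request:
{"method": "carry_out", "body": {
  "series": [
    [0, -0.2, -0.1, -2.1, 1.8, -1.2, 1],
    [0, -0.2, -0.1, -2.1, 1.8, -1.2, 1],
    [0, -0.2, -0.1, -2.1, 1.8, -1.2, 1],
    [0, -0.2, -0.1, -2.1, 1.8, -1.2, 1],
    [0.3, 0.1, -0.4, 0, 0, 0, 1],
    [0.3, 0.1, -0.4, 0, 0, 0, 1],
    [0.3, 0.1, -0.4, 0, 0, 0, 1],
    [0.3, 0.1, -0.4, 0, 0, 0, 1],
    [0, 0, 0, 0, 0, 0, 1]
  ]
}}

```text
t: 6.02
position: [0.4987, -0.1768, 0.0456]
ee_rot: [1.567, 0.806, 0.409]
force: [0.6, 0.5, 0.8]
grip_width: 0.0001
```

```bash
python3 - <<'E'
from h import *
where(); print(env.read_state()['ee_rot']); rows([(-12,47,46,3,-6,33),(6,47,46,4,-6,33)])
cv2.imwrite("pics/w2.png",cv2.resize(grab_frame("wrist")[:,:,::-1],None,fx=1.25,fy=1.25))
E
```

```text
t 6.03 s -13.7 lat -2.3 z 45.6 th 46.2 zaxis_z 0.002 grip 0.000 F [0.64 0.46 0.81] q [-0.88  0.31 -0.89  0.11  0.73  1.96]
[1.56735256 0.80624648 0.40852583]
[[-0.05, 0.02, 0.14, 0.1, -0.1, 0.1, 1.0],
[-0.05, 0.02, 0.14, 0.1, -0.1, 0.1, 1.0],
[-0.05, 0.02, 0.14, 0.1, -0.1, 0.1, 1.0],
[0.26, 0.27, 0.25, 0.0, 0.0, 0.0, 1.0],
[0.26, 0.27, 0.25, 0.0, 0.0, 0.0, 1.0],
[0.26, 0.27, 0.25, 0.0, 0.0, 0.0, 1.0],
[0.26, 0.27, 0.25, 0.0, 0.0, 0.0, 1.0]]
```

View pics/w2.png

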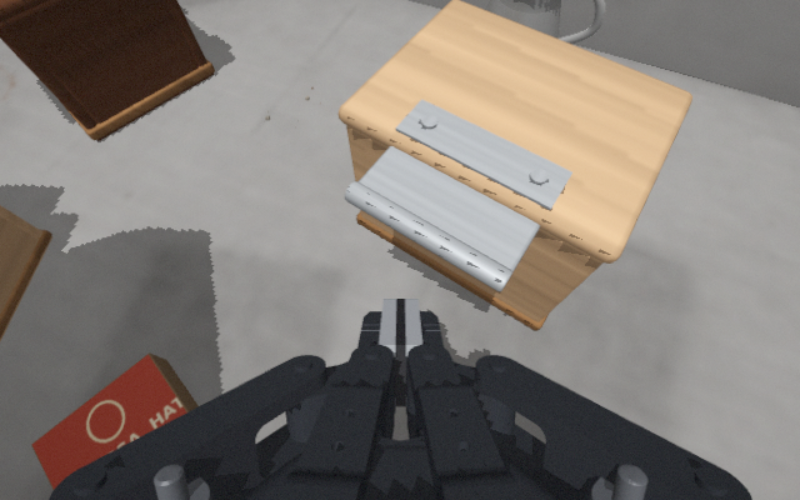

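The fingers are free, low and just in front of the lip. The bead's ends are at (352,193) and (500,283), the fingertips at (400,300). I'll refine the bead position from this view.

```bash
python3 - <<'E'
from h import *
c=calibration("wrist"); H=np.array(c["hand_eye"]); st=env.read_state(); R=Rot.from_euler('xyz',st['ee_rot']).as_matrix()
n=cv2.undistortPoints(np.array([[[352,193.]],[[500,283.]]])/1.25,np.array(c["intrinsics"]),np.array(c["distortion"])).reshape(-1,2)
d=np.c_[n,[1,1]]@H[:3,:3].T@R.T; o=R@H[:3,3]+st['position']
X=o+d*((.083-o[2])/d[:,2])[:,None]
for x in np.vstack([X,X.mean(0)]): print(x, "s",(x[:2]-B0)@F*1000,"lat",(x[:2]-B0)@[-F[1],F[0]]*1000)
print(np.linalg.norm(X[0]-X[1]))
E
```

```text
[ 0.52446431 -0.14708667  0.083     ] s 6.555191423361055 lat 31.41059966086693
[ 0.51250032 -0.20540008  0.083     ] s 4.8077603411393754 lat -28.091816465862177
[ 0.51848231 -0.17624338  0.083     ] s 5.681475882250214 lat 1.659391597502391
0.05952806934804409
```

```bash
python3 - <<'E'
from h import *
rows([(8,46,46,4,-4,33),(8,60,46,4,-4,33)])
E
```

```text
[[0.29, 0.32, 0.33, 0.1, -0.1, 0.0, 1.0],
[0.29, 0.32, 0.33, 0.1, -0.1, 0.0, 1.0],
[0.29, 0.32, 0.33, 0.1, -0.1, 0.0, 1.0],
[0.29, 0.32, 0.33, 0.1, -0.1, 0.0, 1.0],
[-0.25, 0.24, -0.0, 0.0, 0.0, 0.0, 1.0],
[-0.25, 0.24, -0.0, 0.0, 0.0, 0.0, 1.0],
[-0.25, 0.24, -0.0, 0.0, 0.0, 0.0, 1.0],
[-0.25, 0.24, -0.0, 0.0, 0.0, 0.0, 1.0]]
```

Request:
{"method": "carry_out", "body": {
  "series": [
    [0.3, 0.3, 0.3, 0, 0, 0, 1],
    [0.3, 0.3, 0.3, 0, 0, 0, 1],
    [0.3, 0.3, 0.3, 0, 0, 0, 1],
    [0.3, 0.3, 0.3, 0, 0, 0, 1],
    [0, 0, 0, 0, 0, 0, 1]
  ]
}}

```text
t: 6.7
position: [0.5214, -0.1829, 0.0458]
ee_rot: [1.564, 0.806, 0.406]
force: [-0.5, 0.1, -0.0]
grip_width: 0.0003
```

```bash
python3 - <<'E'
from h import *
where(); rows([(8,54,46,2,-4,33),(8,62,46,4,-4,33),(9,74,46,4,-4,33)])
E
```

```text
t 6.70 s 9.7 lat -4.4 z 45.8 th 46.2 zaxis_z 0.004 grip 0.000 F [-0.53  0.07 -0.04] q [-0.84  0.33 -0.85  0.09  0.72  2.  ]
[[-0.34, 0.24, -0.06, 0.2, -0.1, 0.1, 1.0],
[-0.34, 0.24, -0.06, 0.2, -0.1, 0.1, 1.0],
[-0.14, 0.14, -0.0, 0.0, 0.0, 0.0, 1.0],
[-0.14, 0.14, -0.0, 0.0, 0.0, 0.0, 1.0],
[-0.14, 0.14, -0.0, 0.0, 0.0, 0.0, 1.0],
[-0.14, 0.14, -0.0, 0.0, 0.0, 0.0, 1.0],
[-0.2, 0.22, 0.01, 0.0, 0.0, 0.0, 1.0],
[-0.2, 0.22, 0.01, 0.0, 0.0, 0.0, 1.0],
[-0.2, 0.22, 0.01, 0.0, 0.0, 0.0, 1.0],
[-0.2, 0.22, 0.01, 0.0, 0.0, 0.0, 1.0]]
```

Request:
{"method": "carry_out", "body": {
  "series": [
    [-0.3, 0.25, 0, 0, 0, 0, 1],
    [-0.3, 0.25, 0, 0, 0, 0, 1],
    [-0.15, 0.15, 0, 0, 0, 0, 1],
    [-0.15, 0.15, 0, 0, 0, 0, 1],
    [-0.15, 0.15, 0, 0, 0, 0, 1],
    [-0.15, 0.15, 0, 0, 0, 0, 1],
    [-0.2, 0.2, 0, 0, 0, 0, 1],
    [-0.2, 0.2, 0, 0, 0, 0, 1],
    [-0.2, 0.2, 0, 0, 0, 0, 1],
    [-0.2, 0.2, 0, 0, 0, 0, 1]
  ]
}}

```text
t: 7.95
position: [0.5203, -0.1822, 0.0747]
ee_rot: [1.567, 0.807, 0.407]
force: [-0.1, -0.5, -0.5]
grip_width: 0.0001
```

```bash
python3 - <<'E'
from h import *
where(); rows([(13,105,46,8,-4,33)])
cv2.imwrite("pics/w3.png",cv2.resize(grab_frame("wrist")[:,:,::-1],None,fx=1.25,fy=1.25))
E
```

```text
t 7.95 s 8.5 lat -3.9 z 74.7 th 46.2 zaxis_z 0.003 grip 0.000 F [-0.14 -0.49 -0.52] q [-0.84  0.27 -0.82  0.18  0.72  2.  ]
[[-0.24, 0.3, 0.03, 0.0, -0.0, 0.0, 1.0],
[-0.24, 0.3, 0.03, 0.0, -0.0, 0.0, 1.0],
[-0.24, 0.3, 0.03, 0.0, -0.0, 0.0, 1.0],
[-0.24, 0.3, 0.03, 0.0, -0.0, 0.0, 1.0],
[-0.24, 0.3, 0.03, 0.0, -0.0, 0.0, 1.0],
[-0.24, 0.3, 0.03, 0.0, -0.0, 0.0, 1.0],
[-0.24, 0.3, 0.03, 0.0, -0.0, 0.0, 1.0],
[-0.24, 0.3, 0.03, 0.0, -0.0, 0.0, 1.0]]
```

View pics/w3.png

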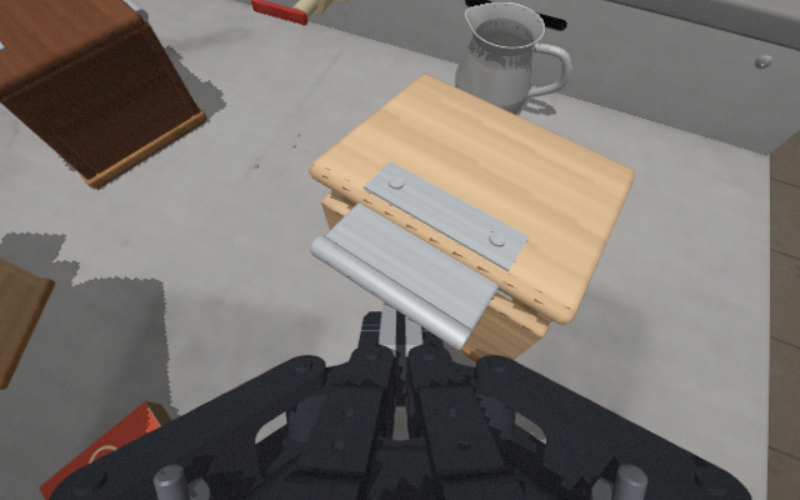

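The lid has begun to rise: a gap shows at its front edge at (330,195). The fingertips are tucked under the bead at (400,315), and the caddy hasn't moved. I'll follow the arc.

Request:
{"method": "carry_out", "body": {
  "series": [
    [-0.25, 0.3, 0, 0, 0, 0, 1],
    [-0.25, 0.3, 0, 0, 0, 0, 1],
    [-0.25, 0.3, 0, 0, 0, 0, 1],
    [-0.25, 0.3, 0, 0, 0, 0, 1],
    [-0.25, 0.3, 0, 0, 0, 0, 1],
    [-0.25, 0.3, 0, 0, 0, 0, 1],
    [-0.25, 0.3, 0, 0, 0, 0, 1],
    [-0.25, 0.3, 0, 0, 0, 0, 1]
  ]
}}

```text
t: 9.0
position: [0.5237, -0.1807, 0.1082]
ee_rot: [1.567, 0.806, 0.407]
force: [0.1, -0.5, 0.3]
grip_width: -0.0005
```

```bash
python3 - <<'E'
from h import *
where(); rows([(34,145,46,10,-4,33)])
E
```

```text
t 9.00 s 11.6 lat -1.8 z 108.2 th 46.2 zaxis_z 0.003 grip -0.001 F [ 0.05 -0.48  0.33] q [-0.83  0.21 -0.78  0.28  0.71  2.01]
[[-0.14, 0.38, 0.14, 0.0, -0.0, 0.0, 1.0],
[-0.14, 0.38, 0.14, 0.0, -0.0, 0.0, 1.0],
[-0.14, 0.38, 0.14, 0.0, -0.0, 0.0, 1.0],
[-0.14, 0.38, 0.14, 0.0, -0.0, 0.0, 1.0],
[-0.14, 0.38, 0.14, 0.0, -0.0, 0.0, 1.0],
[-0.14, 0.38, 0.14, 0.0, -0.0, 0.0, 1.0],
[-0.14, 0.38, 0.14, 0.0, -0.0, 0.0, 1.0],
[-0.14, 0.38, 0.14, 0.0, -0.0, 0.0, 1.0],
[-0.14, 0.38, 0.14, 0.0, -0.0, 0.0, 1.0],
[-0.14, 0.38, 0.14, 0.0, -0.0, 0.0, 1.0]]
```

Request:
{"method": "carry_out", "body": {
  "series": [
    [-0.15, 0.4, 0.1, 0, 0, 0, 1],
    [-0.15, 0.4, 0.1, 0, 0, 0, 1],
    [-0.15, 0.4, 0.1, 0, 0, 0, 1],
    [-0.15, 0.4, 0.1, 0, 0, 0, 1],
    [-0.15, 0.4, 0.1, 0, 0, 0, 1],
    [-0.15, 0.4, 0.15, 0, 0, 0, 1],
    [-0.15, 0.4, 0.15, 0, 0, 0, 1],
    [-0.15, 0.4, 0.15, 0, 0, 0, 1],
    [-0.15, 0.4, 0.15, 0, 0, 0, 1],
    [-0.15, 0.4, 0.15, 0, 0, 0, 1]
  ]
}}

```text
t: 10.25
position: [0.5471, -0.1847, 0.1495]
ee_rot: [1.567, 0.806, 0.407]
force: [-0.3, 0.1, -0.5]
grip_width: 0.0001
```

```bash
python3 - <<'E'
from h import *
where(); rows([(67,169,46,8,-4,33)]);rows([(50,159,46,5,-4,33),(67,169,46,5,-4,33)])
cv2.imwrite("pics/w4.png",cv2.resize(grab_frame("wrist")[:,:,::-1],None,fx=1.25,fy=1.25))
E
```

```text
t 10.25 s 35.3 lat -1.8 z 149.5 th 46.2 zaxis_z 0.003 grip 0.000 F [-0.33  0.08 -0.53] q [-0.8   0.18 -0.69  0.38  0.7   2.05]
[[0.04, 0.4, 0.24, 0.0, -0.0, 0.0, 1.0],
[0.04, 0.4, 0.24, 0.0, -0.0, 0.0, 1.0],
[0.04, 0.4, 0.24, 0.0, -0.0, 0.0, 1.0],
[0.04, 0.4, 0.24, 0.0, -0.0, 0.0, 1.0],
[0.04, 0.4, 0.24, 0.0, -0.0, 0.0, 1.0],
[0.04, 0.4, 0.24, 0.0, -0.0, 0.0, 1.0],
[0.04, 0.4, 0.24, 0.0, -0.0, 0.0, 1.0],
[0.04, 0.4, 0.24, 0.0, -0.0, 0.0, 1.0]]
[[0.02, 0.29, 0.2, 0.1, -0.0, 0.0, 1.0],
[0.02, 0.29, 0.2, 0.1, -0.0, 0.0, 1.0],
[0.02, 0.29, 0.2, 0.1, -0.0, 0.0, 1.0],
[0.02, 0.29, 0.2, 0.1, -0.0, 0.0, 1.0],
[0.02, 0.29, 0.2, 0.1, -0.0, 0.0, 1.0],
[0.05, 0.34, 0.19, 0.0, 0.0, 0.0, 1.0],
[0.05, 0.34, 0.19, 0.0, 0.0, 0.0, 1.0],
[0.05, 0.34, 0.19, 0.0, 0.0, 0.0, 1.0],
[0.05, 0.34, 0.19, 0.0, 0.0, 0.0, 1.0],
[0.05, 0.34, 0.19, 0.0, 0.0, 0.0, 1.0]]
```

View pics/w4.png

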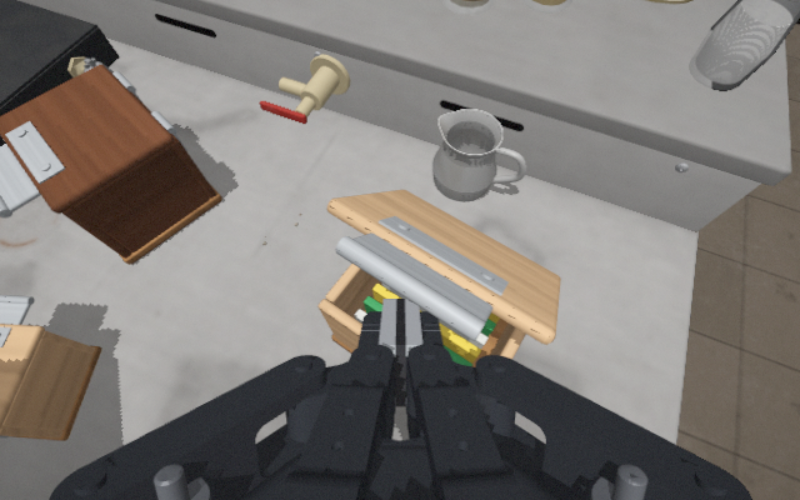

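The lid is up about 45°. The fingertips at (400,310) are under the bead, whose edge runs from (340,245) to (490,330). The tea bags inside are visible and the caddy is in place. I'll carry on.

Request:
{"method": "carry_out", "body": {
  "series": [
    [0, 0.3, 0.2, 0, 0, 0, 1],
    [0, 0.3, 0.2, 0, 0, 0, 1],
    [0, 0.3, 0.2, 0, 0, 0, 1],
    [0, 0.3, 0.2, 0, 0, 0, 1],
    [0, 0.3, 0.2, 0, 0, 0, 1],
    [0.05, 0.35, 0.2, 0, 0, 0, 1],
    [0.05, 0.35, 0.2, 0, 0, 0, 1],
    [0.05, 0.35, 0.2, 0, 0, 0, 1],
    [0.05, 0.35, 0.2, 0, 0, 0, 1],
    [0.05, 0.35, 0.2, 0, 0, 0, 1]
  ]
}}

```text
t: 11.55
position: [0.5807, -0.1937, 0.1721]
ee_rot: [1.566, 0.806, 0.407]
force: [0.0, -1.2, -0.5]
grip_width: 0.0001
```

```bash
python3 - <<'E'
from h import *
where(); rows([(109,176,46,10,-2,33)]); rows([(135,176,46,10,-2,33)])
E
```

```text
t 11.55 s 70.0 lat -4.9 z 172.1 th 46.2 zaxis_z 0.003 grip 0.000 F [ 0.04 -1.19 -0.47] q [-0.76  0.2  -0.59  0.42  0.69  2.1 ]
[[0.21, 0.27, 0.19, 0.0, -0.0, 0.0, 1.0],
[0.21, 0.27, 0.19, 0.0, -0.0, 0.0, 1.0],
[0.21, 0.27, 0.19, 0.0, -0.0, 0.0, 1.0],
[0.21, 0.27, 0.19, 0.0, -0.0, 0.0, 1.0],
[0.21, 0.27, 0.19, 0.0, -0.0, 0.0, 1.0],
[0.21, 0.27, 0.19, 0.0, -0.0, 0.0, 1.0],
[0.21, 0.27, 0.19, 0.0, -0.0, 0.0, 1.0],
[0.21, 0.27, 0.19, 0.0, -0.0, 0.0, 1.0],
[0.21, 0.27, 0.19, 0.0, -0.0, 0.0, 1.0],
[0.21, 0.27, 0.19, 0.0, -0.0, 0.0, 1.0]]
[[0.36, 0.43, 0.33, 0.0, -0.0, 0.0, 1.0],
[0.36, 0.43, 0.33, 0.0, -0.0, 0.0, 1.0],
[0.36, 0.43, 0.33, 0.0, -0.0, 0.0, 1.0],
[0.36, 0.43, 0.33, 0.0, -0.0, 0.0, 1.0],
[0.36, 0.43, 0.33, 0.0, -0.0, 0.0, 1.0],
[0.36, 0.43, 0.33, 0.0, -0.0, 0.0, 1.0],
[0.36, 0.43, 0.33, 0.0, -0.0, 0.0, 1.0],
[0.36, 0.43, 0.33, 0.0, -0.0, 0.0, 1.0],
[0.36, 0.43, 0.33, 0.0, -0.0, 0.0, 1.0],
[0.36, 0.43, 0.33, 0.0, -0.0, 0.0, 1.0]]
```

Request:
{"method": "carry_out", "body": {
  "series": [
    [0.2, 0.25, 0.2, 0, 0, 0, 1],
    [0.2, 0.25, 0.2, 0, 0, 0, 1],
    [0.2, 0.25, 0.2, 0, 0, 0, 1],
    [0.2, 0.25, 0.2, 0, 0, 0, 1],
    [0.25, 0.25, 0.2, 0, 0, 0, 1],
    [0.25, 0.25, 0.2, 0, 0, 0, 1],
    [0.25, 0.25, 0.2, 0, 0, 0, 1],
    [0.25, 0.25, 0.2, 0, 0, 0, 1],
    [0.25, 0.25, 0.2, 0, 0, 0, 1],
    [0.25, 0.25, 0.2, 0, 0, 0, 1]
  ]
}}

```text
t: 12.8
position: [0.6227, -0.199, 0.1731]
ee_rot: [1.566, 0.805, 0.407]
force: [0.2, 0.1, 0.6]
grip_width: 0.0003
```

```bash
python3 - <<'E'
from h import *
where(); rows([(134,172,46,8,-2,33)])
cv2.imwrite("pics/w5.png",cv2.resize(grab_frame("wrist")[:,:,::-1],None,fx=1.25,fy=1.25))
E
```

```text
t 12.80 s 112.3 lat -2.8 z 173.1 th 46.1 zaxis_z 0.003 grip 0.000 F [0.18 0.14 0.65] q [-0.71  0.26 -0.51  0.4   0.67  2.16]
[[0.17, 0.16, 0.14, 0.1, -0.0, 0.0, 1.0],
[0.17, 0.16, 0.14, 0.1, -0.0, 0.0, 1.0],
[0.17, 0.16, 0.14, 0.1, -0.0, 0.0, 1.0],
[0.17, 0.16, 0.14, 0.1, -0.0, 0.0, 1.0],
[0.17, 0.16, 0.14, 0.1, -0.0, 0.0, 1.0],
[0.17, 0.16, 0.14, 0.1, -0.0, 0.0, 1.0],
[0.17, 0.16, 0.14, 0.1, -0.0, 0.0, 1.0],
[0.17, 0.16, 0.14, 0.1, -0.0, 0.0, 1.0]]
```

View pics/w5.png

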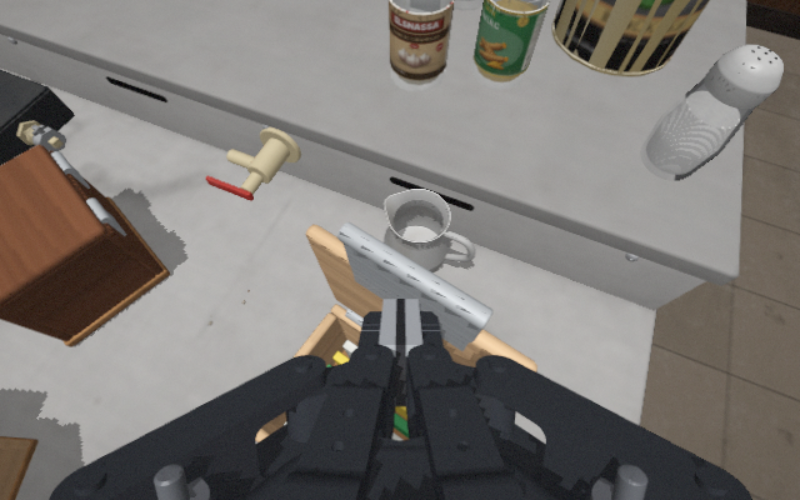

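The lid is about vertical, with its underside facing me. The fingertips at (400,305) rest on the lip plate. One last push over.

Request:
{"method": "carry_out", "body": {
  "series": [
    [0.2, 0.15, 0.15, 0, 0, 0, 1],
    [0.2, 0.15, 0.15, 0, 0, 0, 1],
    [0.2, 0.15, 0.15, 0, 0, 0, 1],
    [0.2, 0.15, 0.15, 0, 0, 0, 1],
    [0.2, 0.15, 0.15, 0, 0, 0, 1],
    [0.2, 0.15, 0.15, 0, 0, 0, 1],
    [0.2, 0.15, 0.15, 0, 0, 0, 1],
    [0.2, 0.15, 0.15, 0, 0, 0, 1],
    [0, 0, 0, 0, 0, 0, 1]
  ]
}}

```text
t: 13.98
position: [0.6477, -0.2024, 0.1697]
ee_rot: [1.565, 0.805, 0.406]
force: [0.2, 0.6, -0.7]
grip_width: -0.0003
```

```bash
python3 - <<'E'
from h import *
where(); rows([(30,200,46,8,-10,33)])
cv2.imwrite("pics/w6.png",cv2.resize(grab_frame("wrist")[:,:,::-1],None,fx=1.25,fy=1.25))
E
```

```text
t 13.97 s 137.5 lat -1.9 z 169.7 th 46.1 zaxis_z 0.004 grip -0.000 F [ 0.16  0.61 -0.68] q [-0.69  0.3  -0.47  0.39  0.66  2.19]
[[-1.09, -0.58, -0.65, 0.1, -0.0, 0.0, 1.0],
[-1.09, -0.59, -0.65, 0.1, -0.0, 0.0, 1.0],
[-1.09, -0.59, -0.65, 0.1, -0.0, 0.0, 1.0],
[-1.09, -0.59, -0.65, 0.1, -0.0, 0.0, 1.0],
[-1.09, -0.59, -0.65, 0.1, -0.0, 0.0, 1.0],
[-1.09, -0.59, -0.65, 0.1, -0.0, 0.0, 1.0],
[-1.09, -0.59, -0.65, 0.1, -0.0, 0.0, 1.0],
[-1.09, -0.59, -0.65, 0.1, -0.0, 0.0, 1.0]]
```

View pics/w6.png

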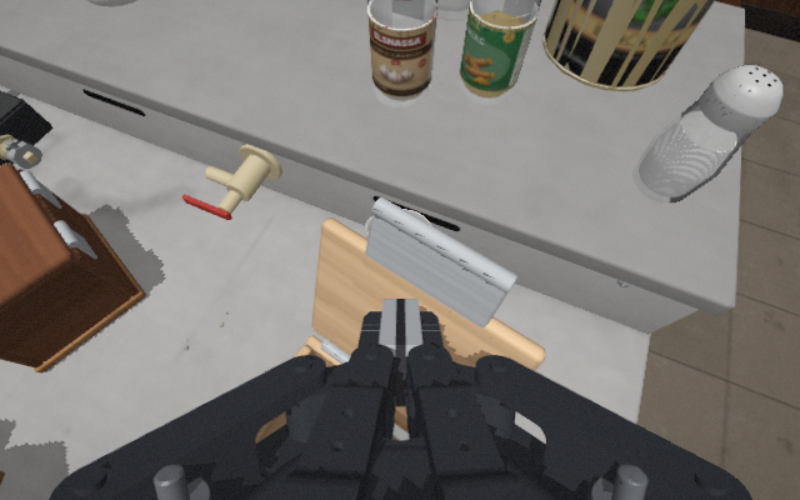

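The lid has gone over. Its underside and lip, (370,215) to (515,290), now lean back ahead of the fingertips at (400,300). I'll withdraw back and up.

Request:
{"method": "carry_out", "body": {
  "series": [
    [-1.0, -0.6, -0.6, 0, 0, 0, 1],
    [-1.0, -0.6, -0.6, 0, 0, 0, 1],
    [-1.1, -0.5, -0.6, 0, 0, 0, 1],
    [-1.1, -0.5, -0.6, 0, 0, 0, 1],
    [-1.1, -0.5, -0.6, 0, 0, 0, 1],
    [-1.1, -0.4, -0.6, 0, 0, 0, 1],
    [-1.1, -0.4, -0.6, 0, 0, 0, 1],
    [-1.1, -0.4, -0.6, 0, 0, 0, 1],
    [-1.0, -0.2, -0.6, 0, 0, 0, 1],
    [0, 0, 0, 0, 0, 0, 1]
  ]
}}

```text
t: 15.28
position: [0.5293, -0.1903, 0.214]
ee_rot: [1.564, 0.805, 0.404]
force: [0.7, 0.9, 0.4]
grip_width: 0.0002
```

```bash
python3 - <<'E'
from h import *
where()
a=cv2.resize(grab_frame("top")[90:290,160:490,::-1],None,fx=2.4,fy=2.4); cv2.imwrite("pics/t2.png",a)
b=cv2.resize(grab_frame("scene")[130:280,230:430,::-1],None,fx=4,fy=4); cv2.imwrite("pics/s2.png",b)
E
```

```text
t 15.28 s 18.7 lat -10.3 z 214.0 th 46.1 zaxis_z 0.004 grip 0.000 F [0.66 0.93 0.39] q [-0.84  0.08 -0.6   0.59  0.72  2.  ]
```

View pics/t2.png

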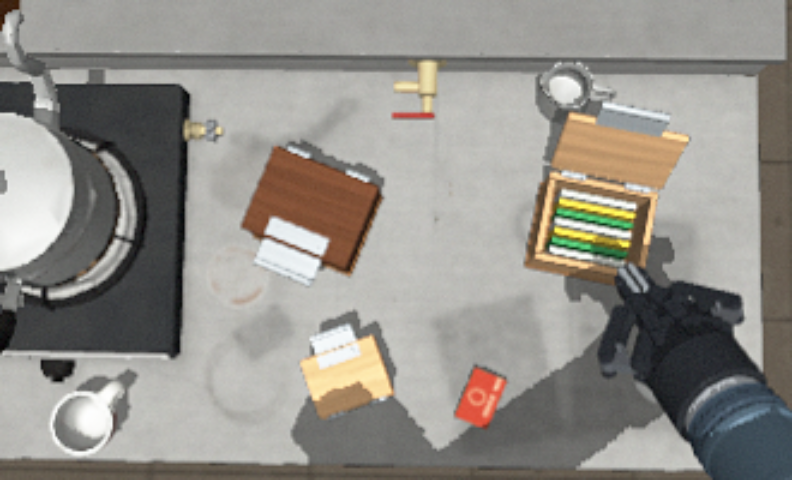

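View pics/s2.png

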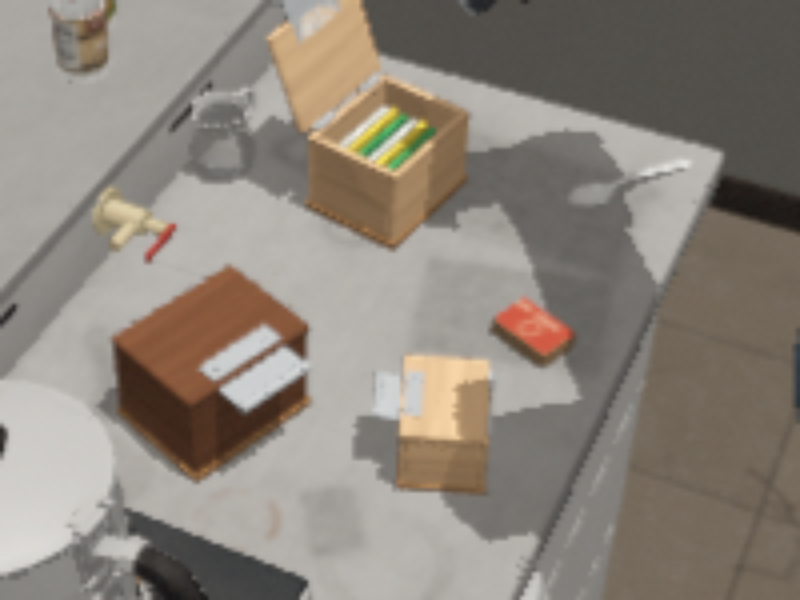

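The light lid leans back open by itself at (620,150) in the top crop, with the arm clear. The dark caddy at (315,210) is shut. The matchbox maps to (360,255) in the full image, same as at the start, and the spoon, cup, creamer and small caddy stand where they were.

```bash
python3 -c "
from workcell import env; print(env.sign_off())"
```

```text
the job is handed in; nothing more can be done
None
```

The light-coloured tea caddy, the larger of the two look-alikes, is open, with its lid leaning back under its own weight. I put the closed fingertips under the steel lip, pushed the lid up and over in small steps, and withdrew. I handed the job in at about 15 s on the robot's clock.

**Last checks:** the final top and scene pictures show the lid open and the gripper clear of everything. The dark caddy is shut, and the cup, creamer, matchbox, spoon and small caddy stand where they were. I compared the matchbox position by pixel, and the others by eye. Wrist force readings stayed around 1 N, about the noise level.

**What disagreed or went wrong:**
- **Bead position:** the wrist camera put the bead about 5 mm farther back than the top camera did, so I aimed in between.
- **Elbow joint:** it reached the end of its range (−1.02) a few times on the approach. I changed the tool heading to get round that.

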